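# Feed a closed gel tub through the chute's hanging flap

### The job

Only tubs with their lid on may go into the chute. With the fingertips, push the closed pink tub across the white deck, between the guides and through the hanging flap, until it slides away down to the stop at the foot of the chute; then draw the fingers back so that the flap swings fully shut behind it. Do not lift or tip the tub over, and leave the open tub and everything else where it stands.

Things in the scene. Friction and masses are not known exactly. Their poses are not given: they have to be found in the camera images.
- tub_chute: Fixed chute, push direction +x of this frame, y to its left, z up; origin on the table top under the flap. White slick deck (low friction, about 0.12), top z = 95 mm: x -280 to -107, 300 wide; then throat to x -60. From there it slopes down, 13 deg to x -32, then 23 deg to an end stop at x 140, where a tub rests at x 90. Deck side lips 18 mm high, near lip 6 mm. Green hood from x -10; its top (190 mm) starts at x -18.
- lane_mouth (a point): Point on the deck, on the centre line, 90 mm before the flap, x along the push direction. Upright guide plates, 52 mm high, stand both sides: lined with slick plastic: 112 mm apart from 55 mm before the flap onward, flaring to about 190 mm apart 115 mm before the flap.
- flap (a joint): Angle (rad) of the light clear flap with an orange lower edge, 108 wide, 74 long, 18 g, hinged at its top 173 mm above the table at x 0 of the chute. 0 hangs shut; it swings only inward (+x of the chute), up to 1.5, and falls shut by its weight. A tub pushes it open with its lid; once the tub's centre is pushed to 15 mm before the flap it slides on by itself, so the fingers need not go under the hood.
- flap_edge (a point): Middle of the flap's orange lower edge, 74 mm below the hinge.
- closed_tub: The closed tub: pink, round, lid on, 0.25 kg; origin at the centre of its underside, z up. 59 mm high; lid 98 mm across, from 43 to 59 mm up, so upright fingers meet the lid first; the wall tapers to 76 mm across at the bottom. Stands on the deck in one of two places, side by side with the open tub.
- open_tub: The open tub: same pink tub without lid, amber-red gel visible inside, 96 across, 55 mm high, 0.23 kg; origin at the centre of its underside. It stays where it is.
- steel_cup: Grey steel cup, 72 mm across, 82 mm high, on the table left of the chute; origin under its centre. Bystander.
- dye_bottle: Amber bottle with black cap, 42 mm across, 85 mm high, on the table; origin under its centre. Bystander.
- drop_bottle: Small dark bottle with white cap, 30 mm across, 62 mm high, on the table; origin under its centre. Bystander.
- spare_lid: Loose pink lid, 98 mm across, 16 mm high, lying on the table; origin under its centre. Bystander.

How it is judged:
By the outcome, as a careful person would: the job done as asked, in the order asked, and still so for the second after the job is handed in, with the robot touching nothing.
It also fails if it takes over 35 s, if anything falls off the work surface, if the arm or the gripper's body presses on something with over 40 N, if the wrist force passes 120 N, or if a joint passes its speed limit or range.

### The arm

A 7-joint arm with a two-finger parallel gripper is mounted at the origin on a cart in front of the work surface, level with it; the furniture and walls round the work are solid. World frame = base frame: x ahead of the robot, y to its left, z up, the work surface at z = 0. Lengths are in m, angles in rad, forces in N, time in s.
With the tool pointing down it reaches from about 0.4 to 0.85 m from the base axis. Payload 10.4 kg.
Tool frame: the origin (TCP) lies at the very end of the fingers, on their centre line; the grasp point (between the pads) lies r.hold_point_z behind it (r.hold_point_z is the distance from the TCP to the grasp point, in m); z points along the fingers, y is the direction in which the jaws open and shut (so a half turn about z gives the same grasp; the last joint's range is limited). The gripper opens to 87 mm and grips with 3 to 60 N. Pads are 19 mm wide; open, the fingers measure 117 mm over their backs; the gripper's body (75 mm by 190 mm) begins 51 mm behind the grasp point.
Start: joints at [1.299, 0.332, -0.065, 1.46, 0.022, 1.35, -0.088], TCP at [0.154, -0.606, 0.223] pointing down, gripper open.
Joint ranges: [-2.6, 2.6], [-0.5, 2.12], [-1.47, 1.34], [0.16, 2.42], [-1.27, 4.41], [0.06, 2.06], [-2.6, 2.6]. Speed limits (rad/s): [2.22, 2.22, 2.79, 2.79, 3.14, 3.14, 3.14].

### API

Orientations are given as a unit quaternion [x, y, z, w].
In Python, from bench import r gives the robot as it stands.
- The arm moves only by the tool send_rows, never from a script. Its argument "commands" is a list of rows, each a list of 7 numbers: the shift along the world's x, y, z normalised to -1 to 1, where 1 is 0.03 m, then the turn, a rotation vector about the world's x, y, z normalised to -1 to 1, where 1 is 5 degrees, then the gripper command: -1 is fully open, 1 is shut, values between are in proportion. In form: [[tx, ty, tz, ax, ay, az, jaw], ...]. A call has 1 to 10 rows; each row shifts and turns the pose as measured when the row begins; what a row does not reach is not made up. A row lasts 1/12 s, in which the tool goes at most 41.7 mm and 7.16 degrees, less where a joint would pass 70% of its speed; a pose out of reach is approached as far as the arm can. A call with a number of a shift or a turn outside -1 to 1 is refused whole. A call with a gripper value outside its range is refused whole. The fingers move at their own pace and stop on an object; "grip_force" is the grip in N (left out, the last holds). Time passes only in rows, so rows that do not move let the fingers close. It gives the time, the measured TCP pose, the force and the opening at its end, in the units of the state.
- r.read_state(): the state, without advancing time (a new reading comes with each control period).
- r.camera(name): name is "scene" or "top" or "wrist"; returns the picture (384x512x3 uint8, blue, green, red); there is no depth.
- r.calibration(name): a dict with "K" (3x3 intrinsics, pixels), "R" (3x3) and "t" (3): a world point X has camera coordinates R X + t; the wrist camera has in their place "mount" (4x4, takes a point from camera to tool coordinates, whose origin is the TCP and whose axes are the flange's). Camera axes: x right, y down, z forward; pixel columns grow to the right and rows downward; lengths in m; the calibration is good to about 2 mm. A picture is of the moment at which its call begins: read the wrist's pose just before it. calibration takes no time and is no camera call.
- r.close_job(): hands the job in, once; it reports no verdict.
The state is a dict: "time": time; "joint_positions": joint angles; "joint_vel": joint speeds; "joint_torque": joint torques, N m; "ee_pos": TCP position; "eef_rot": TCP orientation; "ft_force": force on the tool from outside, world axes, zero at the start; "torque": the same for the moment, N m; "width": finger opening in m.
Only numpy, scipy, OpenCV 4.12 (cv2) and the standard library are available. Lean on these libraries where they do the work, as an engineer would, in place of code of your own. Each camera call takes 0.05 s, during which the arm holds its last target.

## Working session

There is one attempt and no reset: what is moved stays moved. The work goes in short steps, Python scripts to look and compute and a tool call to move; the robot and the scene stay as the last step left them, time stands still between calls to the robot, and variables do not carry over. Pictures are saved under pics/ and viewed, and the job is handed in when it is done.

Besides the shell and the picture viewer there is one more tool, called after ">>>" as name([rows], argument=value, ...), one row to a line, values as JSON. send_rows: Moves the arm, as the interface text tells. Scaled input: -1 to 1 covers 0.03 m each way for a shift and 5 degrees each way for a turn. Its arguments: {"type":"object","properties":{"commands":{"type":"array"},"grip_force":{"type":"number"}},"required":["commands"]}

```bash
mkdir -p pics; python3 - <<'E'
from bench import r
import cv2
for n in ["scene","top"]:
    cv2.imwrite(f"pics/{n}0.png",r.camera(n))
    c=r.calibration(n); print(n,c)
s=r.read_state(); print(s); print(r.hold_point_z)
E
```

```text
scene {'K': array([[370.0389109 ,   0.        , 262.09671896],
       [  0.        , 370.0389109 , 188.96331121],
       [  0.        ,   0.        ,   1.        ]]), 'R': array([[-0.73898319, -0.67371299,  0.00382802],
       [-0.48680087,  0.53001756, -0.69433875],
       [ 0.46575611, -0.51496814, -0.71963814]]), 't': array([0.38155912, 0.3560299 , 0.70031493])}
top {'K': array([[355.9272321 ,   0.        , 255.82087403],
       [  0.        , 355.9272321 , 193.8735285 ],
       [  0.        ,   0.        ,   1.        ]]), 'R': array([[ 0.10740171, -0.99419957, -0.00566441],
       [-0.96919881, -0.10342748, -0.22350935],
       [ 0.22162704,  0.02949522, -0.97468533]]), 't': array([-0.06483668,  0.53724041,  1.01127013])}
{'time': 0.1, 'joint_positions': array([ 1.29938194,  0.33277737, -0.06471596,  1.46087659,  0.02157291,
        1.34991422, -0.08850001]), 'joint_vel': array([-2.46789795e-04, -3.44362858e-04, -1.58308298e-04, -3.35214213e-03,
       -8.68362974e-05, -2.65415340e-04,  2.43830580e-04]), 'joint_torque': array([ 2.66825773e-03, -6.24542713e+01,  2.54630169e-02, -3.90708590e+01,
       -6.13901904e-02,  3.66866577e-02,  6.79111099e-05]), 'ee_pos': array([ 0.15383422, -0.60539933,  0.22184389]), 'eef_rot': array([ 9.92269413e-01,  1.24100768e-01, -9.36117070e-05, -6.33854961e-04]), 'ft_force': array([-0.16854712,  0.77392459, -1.34183834]), 'torque': array([ 0.00112909, -0.0194864 , -0.04993019]), 'width': 0.08696879780842295}
0.0187
```

View pics/scene0.png

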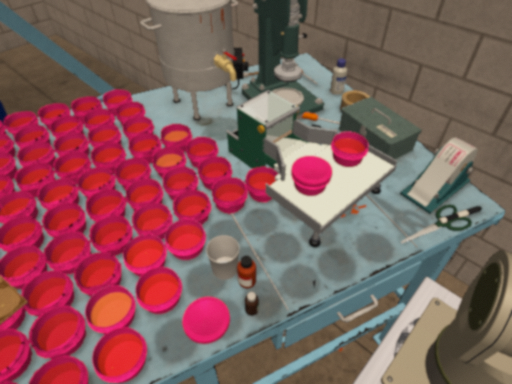

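View pics/top0.png

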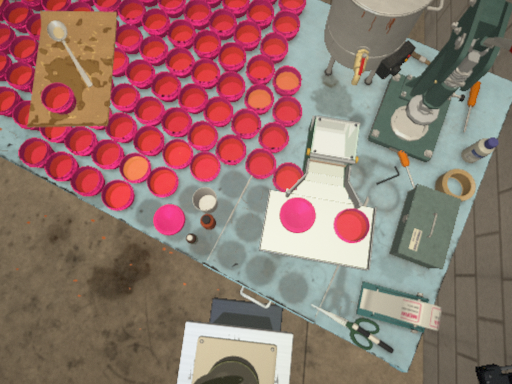

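The top view shows the closed tub (solid pink) at about (297,215) and the open one, with red gel, at (351,225). The chute runs upward in the picture to the hood at about (335,135). Next I'll enlarge the view.

```bash
python3 - <<'E'
import cv2
t=cv2.imread("pics/top0.png")[100:280,230:400]; cv2.imwrite("pics/topz.png",cv2.resize(t,None,fx=3.3,fy=3.3,interpolation=cv2.INTER_CUBIC))
t=cv2.imread("pics/scene0.png")[80:250,220:420]; cv2.imwrite("pics/scz.png",cv2.resize(t,None,fx=3.5,fy=3.5,interpolation=cv2.INTER_CUBIC))
E
```

```text
(no output)
```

View pics/topz.png

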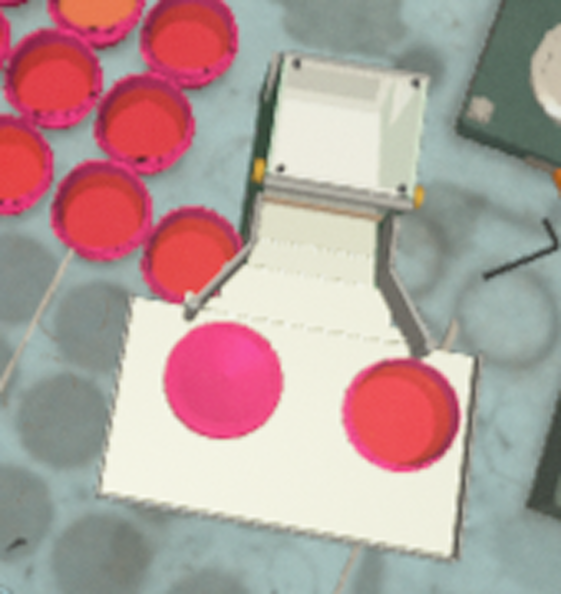

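View pics/scz.png

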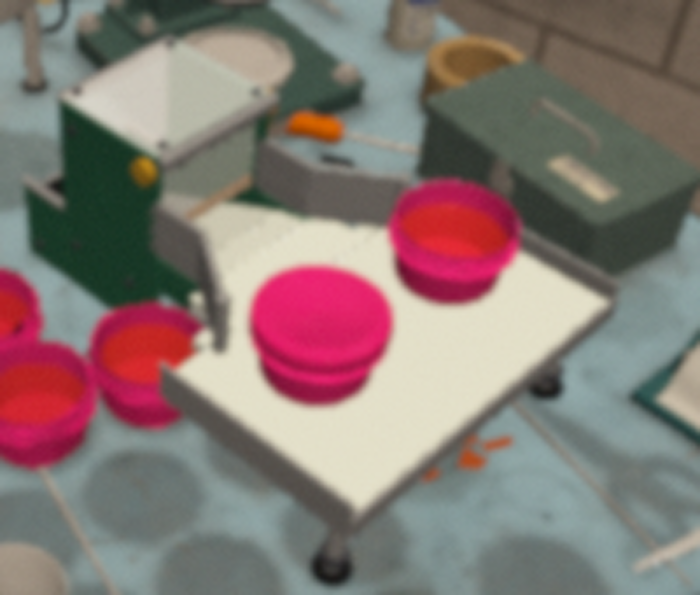

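```bash
cat > h.py <<'E'
import numpy as np,cv2
from bench import r
def ray(name,px,z):
    c=r.calibration(name);K,R,t=c["K"],c["R"],c["t"]
    C=-R.T@t; d=R.T@np.linalg.inv(K)@np.array([px[0],px[1],1.])
    return C+d*(z-C[2])/d[2]
def proj(name,X):
    c=r.calibration(name); p=c["K"]@(c["R"]@np.array(X)+c["t"]); return p[:2]/p[2]
def pink(img):
    h=cv2.cvtColor(img,cv2.COLOR_BGR2HSV)
    return h
E
python3 - <<'E'
from h import *
f=lambda u,v:(u/3.3+230-.35,v/3.3+100-.35)
C={k:ray("top",f(*p),z)[:2] for k,(p,z) in dict(NL=((100,493),.1),NR=((457,556),.1),FL=((130,297),.113),FR=((478,355),.113),HL=((262,183),.19),HR=((418,206),.19),BL=((285,53),.19),BR=((428,75),.19)).items()}
for k,v in C.items(): print(k,v.round(4))
for a,b in [("NL","NR"),("FL","FR"),("NL","FL"),("NR","FR"),("HL","HR"),("BL","BR")]:
    d=C[b]-C[a]; print(a,b,np.linalg.norm(d).round(4),np.degrees(np.arctan2(d[1],d[0])).round(2))
img=cv2.imread("pics/top0.png"); h=cv2.cvtColor(img,cv2.COLOR_BGR2HSV)
m=((h[...,1]>150)&((h[...,0]>150)|(h[...,0]<8))).astype(np.uint8)
n,l,s,c=cv2.connectedComponentsWithStats(m)
for i in range(1,n):
    if 270<c[i][0]<380 and 195<c[i][1]<245 and s[i,4]>100:
        q=cv2.findContours((l==i).astype(np.uint8),0,1)[0][0]
        e=cv2.fitEllipse(q); print(s[i],c[i],e, h[int(c[i][1]),int(c[i][0])])
        z=.154 if c[i][0]<325 else .150
        P=ray("top",e[0],z); print("P",P, "dia",[np.linalg.norm(ray("top",(e[0][0]+d/2,e[0][1]),z)-ray("top",(e[0][0]-d/2,e[0][1]),z)) for d in e[1]])
print(proj("top",r.read_state()["ee_pos"]))
E
```

```text
NL [ 0.3759 -0.0368]
NR [ 0.3559 -0.3392]
FL [ 0.5456 -0.0451]
FR [ 0.5263 -0.3469]
HL [ 0.6339 -0.1426]
HR [ 0.6276 -0.2703]
BL [ 0.7507 -0.1533]
BR [ 0.7434 -0.2735]
NL NR 0.3031 -93.78
FL FR 0.3025 -93.66
NL FL 0.1699 -2.79
NR FR 0.1705 -2.58
HL HR 0.1279 -92.82
BL BR 0.1205 -93.49
[280 198  35  35 942] [297.23460722 214.85456476] ((297.2330017089844, 214.8625030517578), (33.50738525390625, 34.02185821533203), 142.2100372314453) [170 175 235]
P [ 0.47385166 -0.12753445  0.154     ] dia [np.float64(0.09054487929260185), np.float64(0.09193510711173257)]
[334 209  35  34 903] [351.2248062  225.32668882] ((351.2480163574219, 225.36004638671875), (32.40899658203125, 33.73024368286133), 117.98824310302734) [179 169 238]
P [ 0.46150292 -0.27489533  0.15      ] dia [np.float64(0.08721203048002192), np.float64(0.09076748331689188)]
[498.13498374 369.87842831]
```

>>> send_rows([
  [0.6, 0.8, 0.4, 0, 0, -0.6, 0.1],
  [0.6, 0.85, 0.4, 0, 0, -0.6, 0.1],
  [0.6, 0.85, 0.2, 0, 0, -0.6, 0.1],
  [0.6, 0.85, 0, 0, 0, -0.6, 0.1],
  [0.6, 0.85, 0, 0, 0, -0.6, 0.1],
  [0.6, 0.85, 0, 0, 0, -0.6, 0.1],
  [0.6, 0.85, 0, 0, 0, -0.6, 0.1],
  [0.6, 0.85, 0, 0, 0, -0.6, 0.1],
  [0.5, 0.85, 0, 0, 0, -0.6, 0.1],
  [0.4, 0.85, 0, 0, 0, -0.6, 0.1],
])

```text
time: 0.93
ee_pos: [0.3233, -0.3425, 0.2475]
eef_rot: [0.988, -0.154, -0.002, -0.004]
ft_force: [0.8, 0.0, 0.0]
width: 0.0396
```

>>> send_rows([
  [0.35, 0.9, 0, 0, 0, -0.5, 0.1],
  [0.35, 0.9, 0, 0, 0, -0.5, 0.1],
  [0.35, 0.9, 0, 0, 0, -0.5, 0.1],
  [0.35, 0.9, 0, 0, 0, -0.5, 0.1],
  [0.35, 0.9, 0, 0, 0, -0.5, 0.1],
  [0.35, 0.9, 0, 0, 0, -0.5, 0.1],
  [0.35, 0.9, 0, 0, 0, -0.5, 0.1],
  [0.3, 0.9, 0, 0, 0, -0.5, 0.1],
  [0.3, 0.9, 0, 0, 0, -0.5, 0.1],
  [0, 0, 0, 0, 0, 0, 0.1],
])

```text
time: 1.77
ee_pos: [0.4174, -0.0801, 0.2455]
eef_rot: [0.936, -0.351, -0.003, -0.005]
ft_force: [-0.0, 1.3, 1.1]
width: 0.0389
```

```bash
cat >> h.py <<'E'
from scipy.spatial.transform import Rotation as Ro
O=np.array([.646,-.206]); U=np.array([.998,-.063]); V=np.array([.063,.998])
def st():
    s=r.read_state(); p=s["ee_pos"]; M=Ro.from_quat(s["eef_rot"]).as_matrix()
    print("t",s["time"],"p",p.round(4),"chute",((p[:2]-O)@U).round(4),((p[:2]-O)@V).round(4),"yawx",np.degrees(np.arctan2(M[1,0],M[0,0])).round(1),"zax",M[:,2].round(3),"F",s["ft_force"].round(1),"q",s["joint_positions"].round(2))
E
python3 - <<'E'
from h import *
st()
cv2.imwrite("pics/w1.png",r.camera("wrist"))
cv2.imwrite("pics/s1.png",r.camera("scene"))
E
```

```text
t 1.7667 p [ 0.4174 -0.0801  0.2455] chute -0.2361 0.1112 yawx -41.1 zax [-0.002  0.011 -1.   ] F [-0.   1.3  1.1] q [ 0.74 -0.11 -0.6   1.88 -0.07  1.35 -2.13]
```

View pics/w1.png

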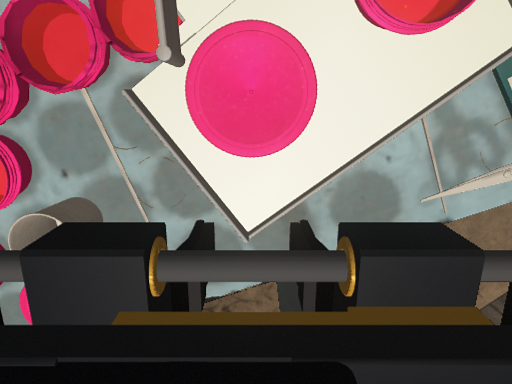

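View pics/s1.png

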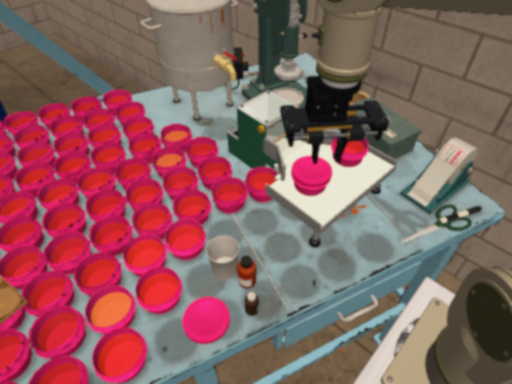

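```bash
python3 - <<'E'
from h import *
s=r.read_state()
print(proj("scene",s["ee_pos"]), proj("scene",[.474,-.1275,.154]))
c=r.calibration("wrist");M=np.eye(4);M[:3,:3]=Ro.from_quat(s["eef_rot"]).as_matrix();M[:3,3]=s["ee_pos"]
T=M@np.array(c["mount"])
img=cv2.imread("pics/w1.png");h=cv2.cvtColor(img,cv2.COLOR_BGR2HSV)
def wr(px,z):
    d=T[:3,:3]@np.linalg.inv(c["K"])@np.array([*px,1.]);C=T[:3,3];return C+d*(z-C[2])/d[2]
m=((h[...,1]>150)&((h[...,0]>150)|(h[...,0]<8))).astype(np.uint8)
n,l,ss,cc=cv2.connectedComponentsWithStats(m)
i=l[88,251]; q=cv2.findContours((l==i).astype(np.uint8),0,1)[0][0]
ctr,rad=cv2.minEnclosingCircle(q);e=cv2.fitEllipse(q);print(ctr,rad,e)
P=wr(e[0],.154);print(P,[np.linalg.norm(wr((e[0][0]+rad,e[0][1]),.154)-P)*2])
print("chute",(P[:2]-O)@U,(P[:2]-O)@V)
for px in [(250,237),(127,91)]: print(px,wr(px,.113),wr(px,.1))
E
```

```text
[326.26853796 158.97309875] [311.84925518 168.17026745]
(250.57591247558594, 88.2459945678711) 68.29469299316406 ((250.91256713867188, 88.29390716552734), (130.3394317626953, 135.71319580078125), 179.44564819335938)
[ 0.47483496 -0.13674052  0.154     ] [np.float64(0.09874164858805702)]
chute -0.175186058982646 0.058337566205475
(250, 237) [ 0.37496663 -0.04758232  0.113     ] [ 0.37082063 -0.04376884  0.1       ]
(127, 91) [ 0.54314708 -0.05711279  0.113     ] [ 0.54644599 -0.05372119  0.1       ]
```

```bash
python3 - <<'E'
from h import *
for f in["scene0","s1"]:
    img=cv2.imread(f"pics/{f}.png");h=cv2.cvtColor(img,cv2.COLOR_BGR2HSV)
    m=((h[...,1]>150)&((h[...,0]>150)|(h[...,0]<8))).astype(np.uint8)
    n,l,ss,cc=cv2.connectedComponentsWithStats(m); i=l[168,311]; print(ss[i])
    X,Y,W,H,_=ss[i]
for Q in ([.474,-.1275],[.475,-.1367]):
    a=np.linspace(0,6.283,100)
    p=np.array([proj("scene",[Q[0]+.049*np.cos(t),Q[1]+.049*np.sin(t),z]) for t in a for z in(.154,.138)])
    print(Q,p.min(0),p.max(0))
t=cv2.imread("pics/s1.png")[90:240,230:410]; cv2.imwrite("pics/s1z.png",cv2.resize(t,None,fx=4,fy=4,interpolation=cv2.INTER_CUBIC))
s=r.read_state();M=Ro.from_quat(s["eef_rot"]).as_matrix()
for y in(-.027,.027):print(proj("scene",s["ee_pos"]+M@[0,y,0]),proj("top",s["ee_pos"]+M@[0,y,0]))
im=r.camera("top");cv2.imwrite("pics/t1.png",im);cv2.imwrite("pics/t1z.png",cv2.resize(im[100:280,230:400],None,fx=3.3,fy=3.3,interpolation=cv2.INTER_CUBIC))
E
```

```text
[ 292  157   40   38 1179]
[ 292  156   39   39 1166]
[0.474, -0.1275] [290.72295548 154.60765884] [332.71953669 187.72246301]
[0.475, -0.1367] [292.81620366 152.63448322] [334.60474253 185.41870984]
[313.38080805 159.86162765] [274.0517824  222.00751903]
[339.07949575 158.08986282] [289.41450911 238.37832908]
```

View pics/s1z.png

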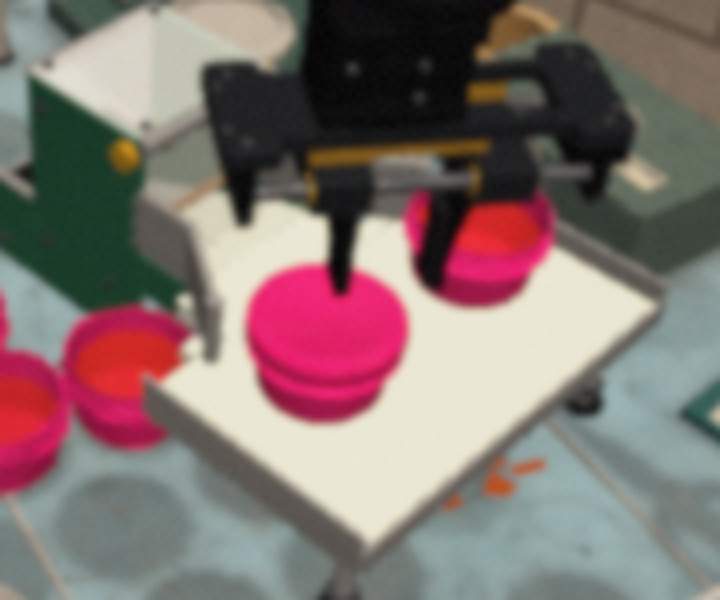

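View pics/t1z.png

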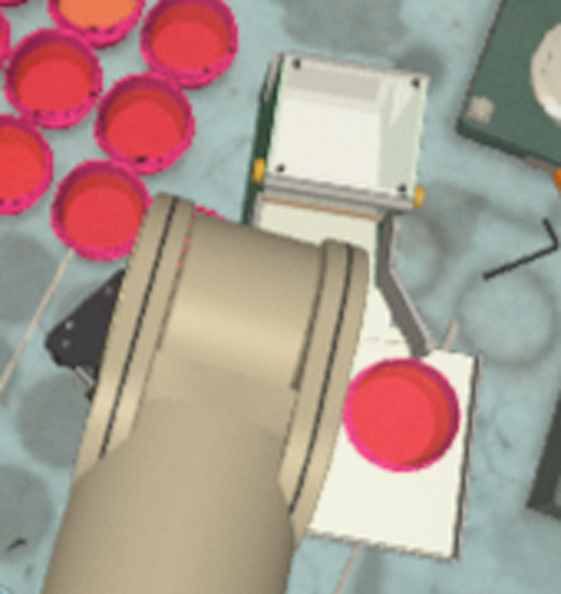

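Top and scene cameras agree with each other, but the wrist view (and so the arm's frame) puts everything about 10 mm further toward -y. I'll take the wrist-relative values for arm moves and check them with the fingers low and next to the tub.

>>> send_rows([
  [-0.05, -0.1, -0.9, 0, 0, 0, 0.1],
  [0, 0, -0.9, 0, 0, 0, 0.1],
  [0, 0, -0.9, 0, 0, 0, 0.1],
  [0, 0, -0.9, 0, 0, 0, 0.1],
  [0, 0, -0.4, 0, 0, 0, 0.1],
  [0, 0, 0, 0, 0, 0, 0.1],
])

```text
time: 2.42
ee_pos: [0.4119, -0.0981, 0.1209]
eef_rot: [0.934, -0.357, -0.002, -0.003]
ft_force: [-0.6, 0.1, -0.1]
width: 0.0394
```

```bash
sed -i 's/^O=.*/O=np.array([.6455,-.2165]); U=np.array([.998,-.063]); V=np.array([.063,.998])/' h.py; cat >> h.py <<'E'
def wloc(name,seed=None,z=.154):
    s=r.read_state();img=r.camera("wrist");cv2.imwrite(f"pics/{name}.png",img)
    c=r.calibration("wrist");M=np.eye(4);M[:3,:3]=Ro.from_quat(s["eef_rot"]).as_matrix();M[:3,3]=s["ee_pos"]
    T=M@np.array(c["mount"]);h=cv2.cvtColor(img,cv2.COLOR_BGR2HSV)
    def wr(px):
        d=T[:3,:3]@np.linalg.inv(c["K"])@np.array([*px,1.]);C=T[:3,3];return C+d*(z-C[2])/d[2]
    m=((h[...,1]>150)&((h[...,0]>150)|(h[...,0]<8))).astype(np.uint8)
    for q in cv2.findContours(m,0,1)[0]:
        if cv2.contourArea(q)>3000:
            e=cv2.fitEllipse(q);P=wr(e[0]);rr=np.linalg.norm(wr((e[0][0]+e[1][1]/2,e[0][1]))-P)*2
            print("e",np.round(e[0],1),np.round(e[1],1),"P",P.round(4),"dia",rr.round(4),"chute",((P[:2]-O)@U).round(4),((P[:2]-O)@V).round(4))
E
python3 - <<'E'
from h import *
st(); wloc("w2")
im=r.camera("scene");cv2.imwrite("pics/s2.png",im);cv2.imwrite("pics/s2z.png",cv2.resize(im[90:240,230:410],None,fx=4,fy=4,interpolation=cv2.INTER_CUBIC))
s=r.read_state();M=Ro.from_quat(s["eef_rot"]).as_matrix()
for y in(-.027,.027):print((proj("scene",s["ee_pos"]+M@[0,y,0])-[230,90])*4)
E
```

```text
t 2.4167 p [ 0.4119 -0.0981  0.1209] chute -0.2406 0.1035 yawx -41.9 zax [-0.002  0.007 -1.   ] F [-0.6  0.1 -0.1] q [ 0.74  0.01 -0.6   2.06 -0.    1.08 -2.16]
e [200.8 104.5] [236.  260.8] P [ 0.475  -0.1314  0.154 ] dia 0.0972 chute -0.1755 0.0742
[329.59025913 429.2137935 ]
[421.44315789 422.88971779]
```

View pics/w2.png

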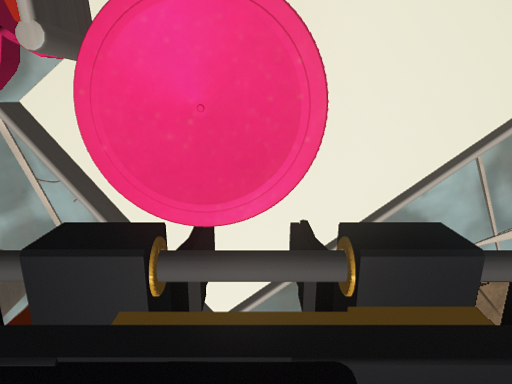

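View pics/s2z.png

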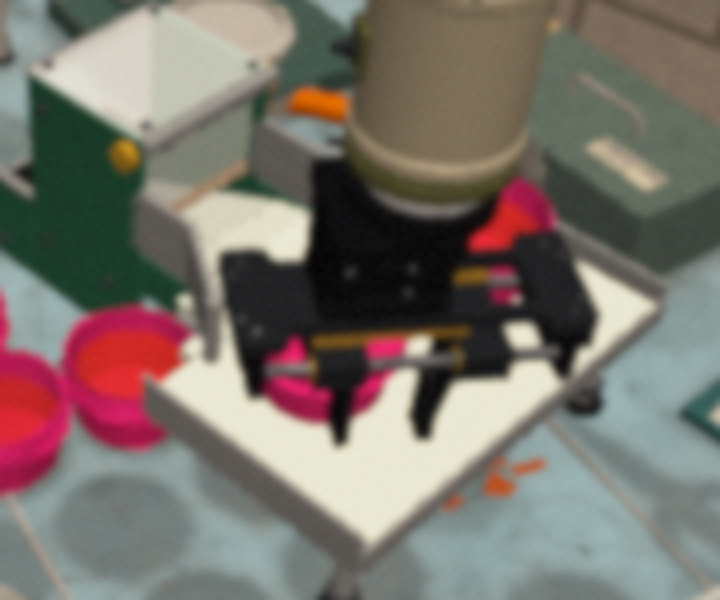

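>>> send_rows([
  [0.1, 0.3, 0, 0, 0, 0, 0.1],
  [0.15, 0.25, 0, 0, 0, 0, 0.1],
  [0, 0, 0, 0, 0, 0, 0.1],
])

```text
time: 2.77
ee_pos: [0.423, -0.0816, 0.1263]
eef_rot: [0.934, -0.359, 0.002, -0.003]
ft_force: [0.1, -0.6, 0.8]
width: 0.039
```

```bash
sed -i 's/^O=.*/O=np.array([.6465,-.210]); U=np.array([.998,-.063]); V=np.array([.063,.998])/' h.py; python3 - <<'E'
from h import *
st(); r.camera("top"); st(); wloc("w3"); st()
E
```

```text
t 2.7667 p [ 0.423  -0.0816  0.1263] chute -0.2311 0.1141 yawx -42.0 zax [ 0.005  0.005 -1.   ] F [ 0.1 -0.6  0.8] q [ 0.72  0.02 -0.62  2.04  0.01  1.08 -2.21]
t 2.8167 p [ 0.4228 -0.0821  0.1263] chute -0.2313 0.1135 yawx -42.0 zax [ 0.005  0.005 -1.   ] F [0.2 0.3 0.3] q [ 0.72  0.02 -0.62  2.04  0.01  1.08 -2.21]
e [250.7  99.2] [226.1 250.5] P [ 0.4747 -0.1306  0.154 ] dia 0.097 chute -0.1764 0.0684
e [37.9 43.4] [ 96.6 106.9] P [ 0.5431 -0.0849  0.154 ] dia 0.0401 chute -0.1111 0.1183
t 2.8667 p [ 0.4224 -0.0826  0.126 ] chute -0.2317 0.113 yawx -42.0 zax [ 0.005  0.005 -1.   ] F [-0.3  1.1 -0.9] q [ 0.72  0.02 -0.62  2.04  0.01  1.08 -2.21]
```

View pics/w3.png

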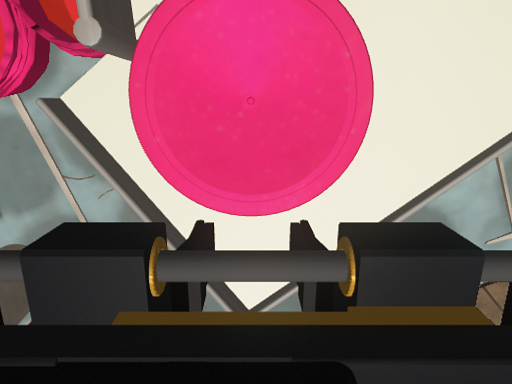

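>>> send_rows([
  [0.2, -0.18, 0, 0, 0, 0, 0.1],
  [0.3, -0.27, 0, 0, 0, 0, 0.1],
  [0.3, -0.27, 0, 0, 0, 0, 0.1],
  [0.3, -0.27, 0, 0, 0, 0, 0.1],
  [0.3, -0.27, 0, 0, 0, 0, 0.1],
  [0.3, -0.27, 0, 0, 0, 0, 0.1],
])

```text
time: 3.37
ee_pos: [0.4772, -0.1335, 0.1268]
eef_rot: [0.934, -0.358, 0.002, -0.002]
ft_force: [0.2, 0.9, 0.8]
width: 0.0388
```

```bash
python3 - <<'E'
from h import *
st(); wloc("w4"); st()
E
```

```text
t 3.3667 p [ 0.4772 -0.1335  0.1268] chute -0.1738 0.0657 yawx -42.0 zax [ 0.005  0.002 -1.   ] F [0.2 0.9 0.8] q [ 0.72  0.17 -0.58  1.89  0.1   1.1  -2.2 ]
e [ 40.4 121.4] [ 88.2 169. ] P [ 0.5787 -0.1141  0.154 ] dia 0.0673 chute -0.0737 0.0915
e [252.  133.8] [234.9 236. ] P [ 0.5189 -0.1733  0.154 ] dia 0.0943 chute -0.1297 0.0285
e [462.4  78.9] [120.3 182.6] P [ 0.4804 -0.2472  0.154 ] dia 0.0697 chute -0.1634 -0.0476
t 3.4167 p [ 0.4786 -0.1355  0.1268] chute -0.1723 0.0638 yawx -42.1 zax [ 0.007  0.001 -1.   ] F [-0.9 -1.5 -0.1] q [ 0.72  0.17 -0.58  1.89  0.1   1.1  -2.2 ]
```

View pics/w4.png

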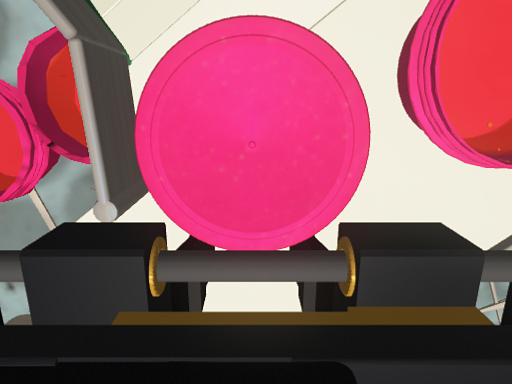

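>>> send_rows([
  [0.3, -0.27, 0, 0, 0, 0, 0.1],
  [0.3, -0.27, 0, 0, 0, 0, 0.1],
  [0.3, -0.27, 0, 0, 0, 0, 0.1],
  [0.15, -0.13, 0, 0, 0, 0, 0.1],
  [0, 0, 0, 0, 0, 0, 0.1],
])

```text
time: 3.83
ee_pos: [0.5126, -0.1688, 0.1253]
eef_rot: [0.933, -0.361, 0.002, -0.002]
ft_force: [-0.0, 1.2, 0.3]
width: 0.0392
```

```bash
python3 - <<'E'
from h import *
st(); wloc("w5"); st()
E
```

```text
t 3.8333 p [ 0.5126 -0.1688  0.1253] chute -0.1362 0.0327 yawx -42.3 zax [ 0.005  0.003 -1.   ] F [-0.   1.2  0.3] q [ 0.72  0.27 -0.55  1.79  0.15  1.12 -2.19]
e [ 36.8 192.4] [ 89.1 116.9] P [ 0.5965 -0.1267  0.154 ] dia 0.0487 chute -0.0551 0.0799
e [458.5 159.9] [135.9 191.7] P [ 0.4905 -0.2635  0.154 ] dia 0.0768 chute -0.1523 -0.0632
e [251.1 132. ] [237.3 239. ] P [ 0.5549 -0.2092  0.154 ] dia 0.0943 chute -0.0914 -0.005
t 3.8833 p [ 0.5122 -0.1685  0.1253] chute -0.1366 0.033 yawx -42.3 zax [ 0.004  0.003 -1.   ] F [ 0.2 -0.  -0.2] q [ 0.72  0.27 -0.56  1.79  0.15  1.12 -2.19]
```

View pics/w5.png

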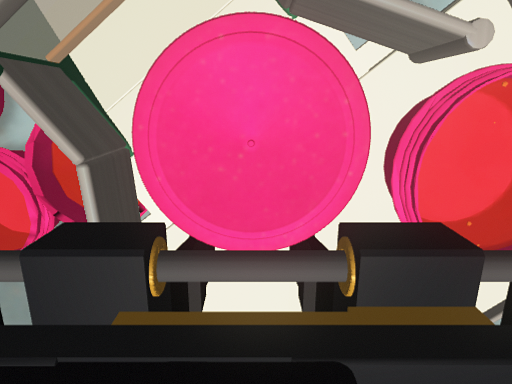

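>>> send_rows([
  [-0.25, 0.22, 0, 0, 0, 0, 0.63],
  [-0.25, 0.22, 0, 0, 0, 0, 0.63],
  [-0.1, -0.1, 0, 0, 0, 0.9, 0.63],
  [-0.1, -0.2, 0, 0, 0, 0.9, 0.63],
  [-0.05, -0.2, 0, 0, 0, 0.9, 0.63],
  [-0.05, -0.2, 0, 0, 0, 0.9, 0.63],
  [0, -0.2, 0, 0, 0, 0.9, 0.63],
  [0, -0.2, 0, 0, 0, 0.9, 0.63],
  [0, 0, 0, 0, 0, 0.9, 0.63],
  [0, 0, 0, 0, 0, 0, 0.63],
])

```text
time: 4.72
ee_pos: [0.4776, -0.1785, 0.1257]
eef_rot: [0.997, -0.077, -0.001, -0.0]
ft_force: [0.0, -0.9, -0.5]
width: 0.0161
```

```bash
python3 - <<'E'
from h import *
st(); wloc("w6"); st()
E
```

```text
t 4.7167 p [ 0.4776 -0.1785  0.1257] chute -0.1705 0.0208 yawx -8.9 zax [-0.001  0.    -1.   ] F [ 0.  -0.9 -0.5] q [ 0.83  0.22 -0.62  1.85  0.14  1.12 -1.57]
e [468.4 302.1] [47.6 91.7] P [ 0.4435 -0.2745  0.154 ] dia 0.0418 chute -0.1985 -0.0771
e [448.2 199.8] [106.  164.8] P [ 0.4941 -0.2656  0.154 ] dia 0.0689 chute -0.1486 -0.0651
e [288.6  88.4] [211.1 261.7] P [ 0.5486 -0.2053  0.154 ] dia 0.1003 chute -0.098 -0.0015
e [47.6 34.2] [ 89.9 105.9] P [ 0.5812 -0.1201  0.154 ] dia 0.039 chute -0.0708 0.0856
t 4.7667 p [ 0.4776 -0.1785  0.1257] chute -0.1705 0.0208 yawx -9.1 zax [-0.001  0.    -1.   ] F [ 0.9 -0.2 -0.6] q [ 0.83  0.22 -0.62  1.85  0.14  1.12 -1.57]
```

View pics/w6.png

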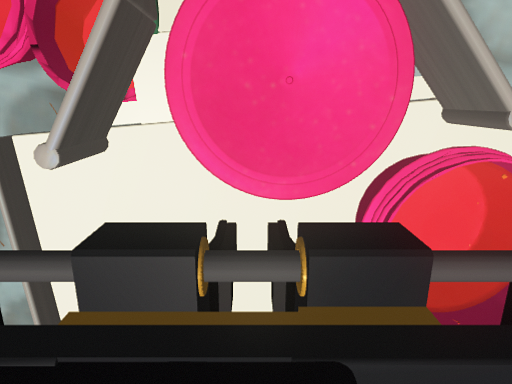

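>>> send_rows([
  [0.1, -0.3, 0, 0, 0, 0.5, 0.63],
  [0.1, -0.3, 0, 0, 0, 0.5, 0.63],
  [0.1, -0.2, 0, 0, 0, 0.1, 0.63],
  [0, 0, 0, 0, 0, 0, 0.63],
])

```text
time: 5.1
ee_pos: [0.4852, -0.2003, 0.1264]
eef_rot: [0.999, -0.034, -0.001, 0.001]
ft_force: [0.9, 0.9, -0.3]
width: 0.0161
```

```bash
python3 - <<'E'
from h import *
st(); wloc("w7"); st()
E
```

```text
t 5.1 p [ 0.4852 -0.2003  0.1264] chute -0.1616 -0.0005 yawx -3.9 zax [-0.001 -0.002 -1.   ] F [ 0.9  0.9 -0.3] q [ 0.85  0.25 -0.61  1.82  0.16  1.13 -1.46]
e [468.4 302.3] [48.1 91.6] P [ 0.4586 -0.2993  0.154 ] dia 0.0421 chute -0.1819 -0.101
e [426.  216.5] [ 60.2 183.6] P [ 0.5018 -0.2772  0.154 ] dia 0.0784 chute -0.1402 -0.0762
e [251.4 103.6] [231.  247.3] P [ 0.5534 -0.2062  0.154 ] dia 0.0964 chute -0.0932 -0.0021
e [35.4 29.9] [75.4 86.7] P [ 0.585  -0.1286  0.154 ] dia 0.0319 chute -0.0665 0.0774
t 5.15 p [ 0.485  -0.1996  0.1264] chute -0.1618 0.0002 yawx -3.9 zax [-0.002 -0.001 -1.   ] F [-0.5  0.8 -0.2] q [ 0.85  0.25 -0.61  1.82  0.16  1.13 -1.46]
```

View pics/w7.png

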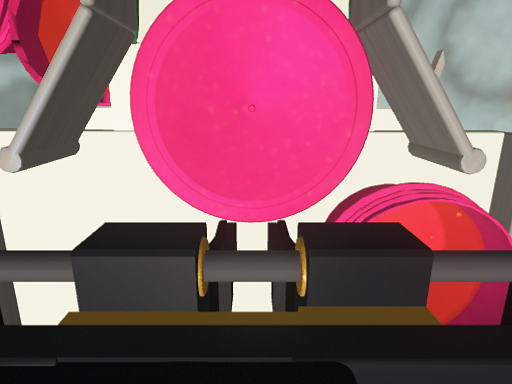

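>>> send_rows([
  [0.3, 0.05, 0, 0, 0, 0, 0.63],
  [0.33, 0.0, 0, 0, 0, 0, 0.63],
  [0.33, 0.0, 0, 0, 0, 0, 0.63],
  [0.33, 0.0, 0, 0, 0, 0, 0.63],
  [0.33, -0.02, 0, 0, 0, 0, 0.63],
  [0.2, -0.02, 0, 0, 0, 0, 0.63],
])

```text
time: 5.65
ee_pos: [0.5443, -0.1961, 0.1263]
eef_rot: [0.999, -0.037, -0.001, 0.001]
ft_force: [-0.2, 0.0, 0.3]
width: 0.0164
```

```bash
python3 - <<'E'
from h import *
st(); wloc("w8"); st()
im=r.camera("scene");cv2.imwrite("pics/s8z.png",cv2.resize(im[70:240,210:410],None,fx=3.5,fy=3.5,interpolation=cv2.INTER_CUBIC))
E
```

```text
t 5.65 p [ 0.5443 -0.1961  0.1263] chute -0.1029 0.0074 yawx -4.2 zax [-0.002 -0.001 -1.   ] F [-0.2  0.   0.3] q [ 0.76  0.37 -0.6   1.68  0.23  1.17 -1.54]
e [257.3 137.5] [195.6 245. ] P [ 0.5992 -0.2037  0.154 ] dia 0.0979 chute -0.0476 0.0033
e [ 54.8 101.2] [111.1 169.8] P [ 0.619  -0.1264  0.154 ] dia 0.0658 chute -0.0327 0.0817
t 5.7 p [ 0.5449 -0.1959  0.1263] chute -0.1022 0.0076 yawx -4.2 zax [-0.002 -0.001 -1.   ] F [ 0.1 -0.1  0.1] q [ 0.76  0.37 -0.6   1.68  0.23  1.17 -1.54]
```

View pics/w8.png

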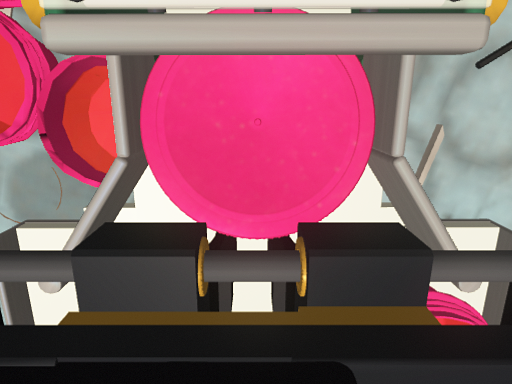

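View pics/s8z.png

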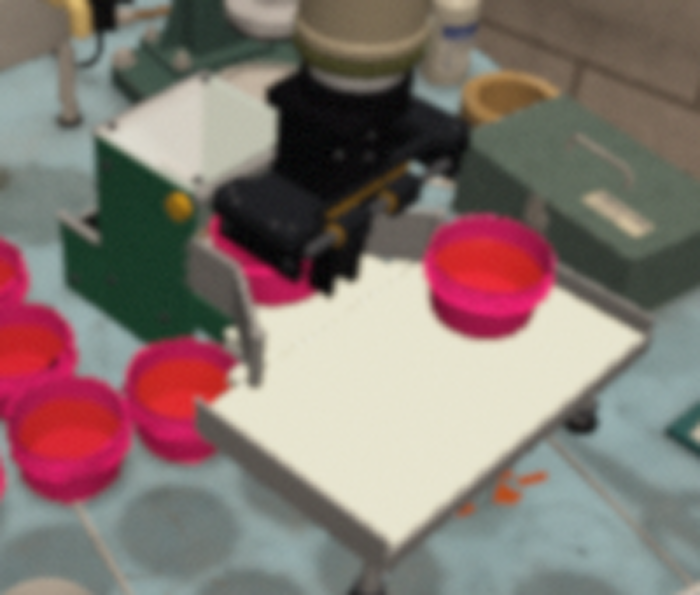

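>>> send_rows([
  [0.3, -0.06, 0, 0, 0, 0, 0.63],
  [0.3, -0.05, 0, 0, 0, 0, 0.63],
  [0.3, -0.05, 0, 0, 0, 0, 0.63],
  [0.25, -0.03, 0, 0, 0, 0, 0.63],
])

```text
time: 6.08
ee_pos: [0.5788, -0.2016, 0.1257]
eef_rot: [0.999, -0.037, -0.002, 0.0]
ft_force: [-0.6, -0.4, 0.4]
width: 0.016
```

```bash
python3 - <<'E'
from h import *
st(); wloc("w9"); st()
E
```

```text
t 6.0833 p [ 0.5788 -0.2016  0.1257] chute -0.0681 0.0041 yawx -4.2 zax [-0.005 -0.001 -1.   ] F [-0.6 -0.4  0.4] q [ 0.72  0.44 -0.59  1.58  0.26  1.2  -1.57]
e [ 54.7 117.5] [117.6 221.2] P [ 0.6475 -0.1308  0.154 ] dia 0.0863 chute -0.004 0.0791
t 6.1333 p [ 0.5799 -0.2015  0.1257] chute -0.067 0.0043 yawx -4.2 zax [-0.004 -0.    -1.   ] F [-1.   0.9  0.9] q [ 0.72  0.44 -0.59  1.58  0.26  1.2  -1.57]
```

View pics/w9.png

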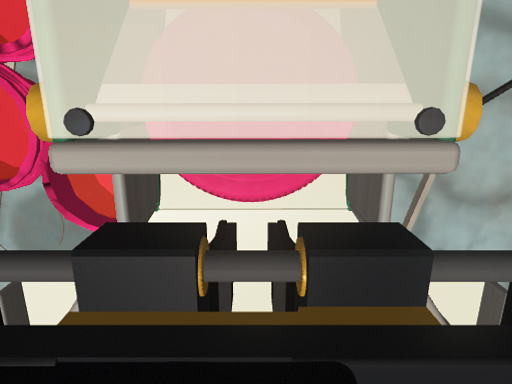

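>>> send_rows([
  [0, 0, 0, 0, 0, 0, 0.63],
  [0, 0, 0, 0, 0, 0, 0.63],
  [0, 0, 0, 0, 0, 0, 0.63],
  [0, 0, 0, 0, 0, 0, 0.63],
])

```text
time: 6.47
ee_pos: [0.5795, -0.2011, 0.1253]
eef_rot: [0.999, -0.036, -0.002, -0.0]
ft_force: [-0.0, 0.1, -0.9]
width: 0.0158
```

```bash
python3 - <<'E'
from h import *
st(); wloc("w10")
E
```

```text
t 6.4667 p [ 0.5795 -0.2011  0.1253] chute -0.0674 0.0047 yawx -4.2 zax [-0.005  0.    -1.   ] F [-0.   0.1 -0.9] q [ 0.72  0.44 -0.59  1.58  0.26  1.2  -1.57]
e [ 55.2 117.7] [119.6 220.2] P [ 0.6481 -0.1307  0.154 ] dia 0.0858 chute -0.0034 0.0793
```

View pics/w10.png

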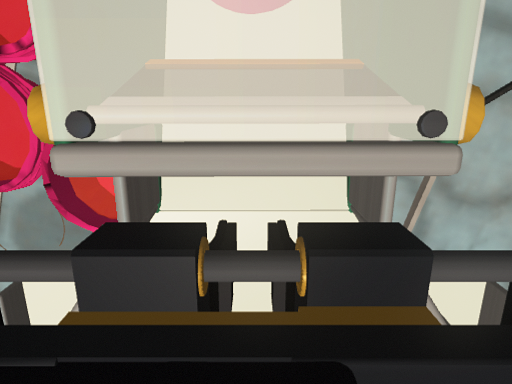

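>>> send_rows([
  [-0.5, 0.03, 0, 0, 0, 0, 0.63],
  [-0.7, 0.05, 0.2, 0, 0, 0, 0.63],
  [-0.5, 0.03, 0.8, 0, 0, 0, 0.63],
  [0, 0, 1, 0, 0, 0, 0.63],
  [0, 0, 1, 0, 0, 0, 0.63],
  [0, 0, 1, 0, 0, 0, 0.63],
  [-0.5, 0.5, 0.2, 0, 0, 0, 0.63],
  [-0.5, 0.9, 0, 0, 0, 0, 0.63],
  [-0.3, 0.9, 0, 0, 0, 0, 0.63],
  [0, 0.9, 0, 0, 0, 0, 0.63],
])

```text
time: 7.35
ee_pos: [0.4807, -0.1045, 0.2562]
eef_rot: [0.999, -0.042, -0.003, 0.001]
ft_force: [0.8, 0.4, -0.3]
width: 0.0163
```

>>> send_rows([
  [0, 0.9, 0, 0, 0, 0, 0.63],
  [0, 0.9, 0, 0, 0, 0, 0.63],
  [0, 0.9, 0, 0, 0, 0, 0.63],
  [0, 0.9, 0, 0, 0, 0, 0.63],
  [0, 0.5, 0, 0, 0, 0, 0.63],
  [0, 0, 0, 0, 0, 0, 0.63],
  [0, 0, 0, 0, 0, 0, 0.63],
])

```text
time: 7.93
ee_pos: [0.4771, 0.0297, 0.2584]
eef_rot: [0.999, -0.039, -0.001, 0.004]
ft_force: [-0.2, -0.7, -0.6]
width: 0.0161
```

```bash
python3 - <<'E'
from h import *
st()
im=r.camera("scene");cv2.imwrite("pics/s11z.png",cv2.resize(im[70:240,210:410],None,fx=3.5,fy=3.5,interpolation=cv2.INTER_CUBIC))
im=r.camera("top");cv2.imwrite("pics/t11.png",im);cv2.imwrite("pics/t11z.png",cv2.resize(im[100:280,230:400],None,fx=3.3,fy=3.3,interpolation=cv2.INTER_CUBIC))
E
```

```text
t 7.9333 p [0.4771 0.0297 0.2584] chute -0.1842 0.2286 yawx -4.5 zax [-0.002 -0.008 -1.   ] F [-0.2 -0.7 -0.6] q [ 0.64  0.04 -0.81  1.74  0.04  1.38 -1.83]
```

View pics/s11z.png

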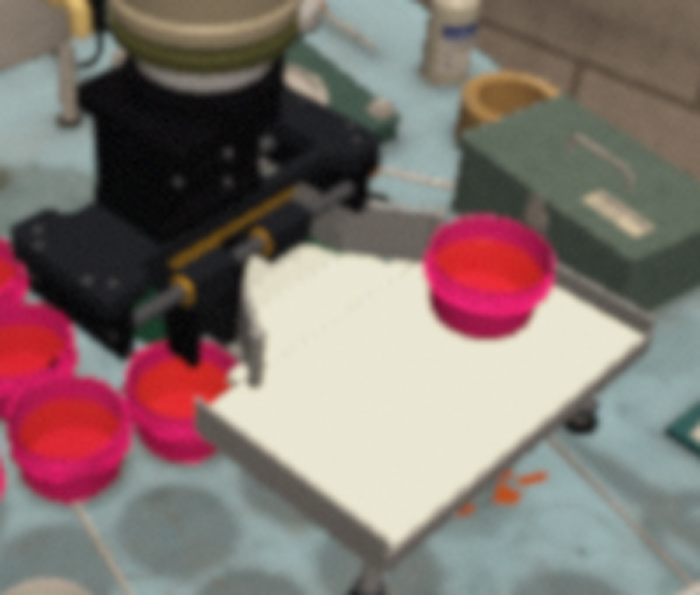

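View pics/t11z.png

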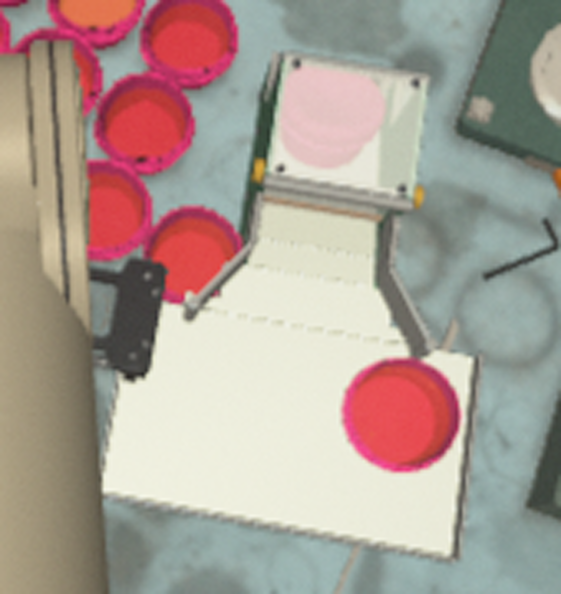

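View pics/t11.png

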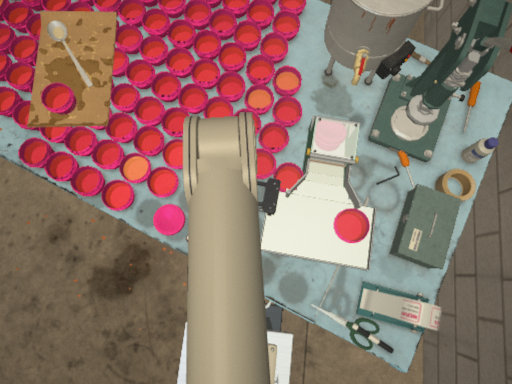

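```bash
python3 - <<'E'
from h import *
a=cv2.imread("pics/top0.png").astype(int);b=cv2.imread("pics/t11.png").astype(int);c=r.camera("top").astype(int)
P=np.array([*(np.array([.6465,-.206])+.113*U),.091]);print("expected lid px",proj("top",P),"zoom",(proj("top",P)-[230,100])*3.3)
print("flap strip diff",abs(a-b)[155:170,310:348].max(),"open tub",abs(a-b)[205:245,332:372].max(),"tub moving?",abs(b-c)[118:155,310:350].max())
st()
E
```

```text
expected lid px [330.67050288 129.24130368] zoom [332.21265951  96.49630214]
flap strip diff 12 open tub 13 tub moving? 6
t 8.0833 p [0.4773 0.0282 0.2582] chute -0.1839 0.2271 yawx -4.7 zax [-0.003 -0.008 -1.   ] F [-0.6 -0.4  0.8] q [ 0.65  0.04 -0.81  1.74  0.04  1.38 -1.83]
```

```bash
python3 -c "
from bench import r
print(r.close_job())"
```

```text
the job is handed in; nothing more can be done
None
```

The closed pink tub is at the stop at the foot of the chute and the flap has swung shut behind it. I handed the job in at about 8.1 s. I pushed the tub diagonally to the lane mouth with the part-open fingers. Then I squared the gripper to the chute and pushed straight between the guides until the tub slid away, and drew the fingers back, up and clear.

**Final checks**
- **Tub:** the lid shows in the top view about where a tub at the stop should be, and it was not moving between the last two pictures.
- **Flap:** the strip around the orange edge matches the first picture within noise, so it is shut.
- **Open tub:** its surroundings in the top view are unchanged from the start within noise.
- **Forces:** the wrist forces I read stayed around 1 N. These were spot readings at the end of moves and around pictures.

**Disagreements and gaps**
- **Camera offset:** my first wrist-camera reading put the tub about 10 mm off in y from the top and scene cameras, probably because the arm had not settled. Later readings differed by 3 to 4 mm, and I steered by those.
- **Not checked:** in the last pictures the arm hid the cup and both bottles, so I did not check them at the end. My commanded paths kept the fingers at least 0.12 m above the table.

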